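# Set a dish against the flip stop and line up the inner dial

## Robot

A 7-joint arm with a two-finger parallel gripper is mounted at the origin on a cart in front of the work surface, level with it; the furniture and walls round the work are solid. World frame = base frame: x ahead of the robot, y to its left, z up, the work surface at z = 0. Lengths are in m, angles in rad, forces in N, time in s.
With the tool pointing down it reaches from about 0.425 to 0.925 m from the base axis. Payload 6.8 kg.
Tool frame: the origin (TCP) lies at the very end of the fingers, on their centre line; the grasp point (between the pads) lies 19 mm behind it; y points along the fingers, z is the direction in which the jaws open and shut, and the axes are right-handed (so a half turn about y gives the same grasp; the last joint's range is limited). The gripper opens to 85 mm and grips with 20 to 120 N. Pads are 22 mm wide; open, the fingers measure 114 mm over their backs; the gripper's body (76 mm by 85 mm) begins 54 mm behind the grasp point. The pads swing forward as they close: fully open they stand 13 mm farther back than shut.
Start: joints at [-0.108, 0.477, 0.022, 1.555, -0.011, 1.109, -0.083], TCP at [0.675, 0, 0.231] pointing down, gripper open.
Joint ranges: [-2.96, 2.96], [-0.34, 2.1], [-1.41, 1.46], [0.24, 2.44], [-1.37, 4.51], [0.17, 1.92], [-2.96, 2.96]. Speed limits (rad/s): [2.39, 2.39, 3.14, 3.14, 3.14, 3.14, 3.14].

## Interface

Orientations are given as a unit quaternion [w, x, y, z].
In Python, from station import * gives the robot as it stands.
- The arm moves only by the shell command python3 -m jog 'ROWS' [OPENING] [FORCE]. ROWS is JSON, a list of rows, each a list of 2 entries, a list of its own where there are three numbers: the shift along the tool's x, y, z in mm, then the turn about the tool's y in rad. A call has 1 to 20 rows; each row is the pose to reach, as a shift and turn from the pose commanded when the call began, along the tool's axes at that moment; what a row does not reach only later rows make up. A row lasts 1/12 s, in which the tool goes at most 41.7 mm and 7.16 degrees, less where a joint would pass 70% of its speed; a pose out of reach is approached as far as the arm can. A call with a gripper value outside its range is refused whole. OPENING is the finger opening in mm, from 0 to 85.4, set as the call begins (- or left out, the last holds). The fingers move at their own pace and stop on an object; FORCE is the grip in N (left out, the last holds). Time passes only in rows, so rows that repeat a pose let the fingers close. It gives the time, the measured TCP pose, the force and the opening at its end, in the units of the state.
- get_obs(): the state, without advancing time (a new reading comes with each control period).
- read_camera(name): name is "scene" or "side" or "wrist"; returns a dict with "img" (384x512x3 uint8, red, green, blue), "depth" (384x512 float32, m along the optical axis (not along the pixel's ray), 0 where there is no reading), "fx", "fy", "cx", "cy" (pixels), "rvec" (rotation vector, rad) and "tvec" (3), from world to camera coordinates, as OpenCV has them. Camera axes: x right, y down, z forward; pixel columns grow to the right and rows downward; lengths in m; the calibration is good to about 2 mm. A picture is of the moment at which its call begins.
- hand_in(): hands the job in, once; it reports no verdict.
The state is a dict: "t": time; "q": joint angles; "joint_vel": joint speeds; "joint_torque": joint torques, N m; "eef_pos": TCP position; "tool_rot": TCP orientation; "contact_force": force on the tool from outside, world axes, zero at the start; "torque": the same for the moment, N m; "gripper_width": opening from 0.0 (shut) to 1.0 (fully open).
Only numpy, scipy, OpenCV 4.12 (cv2) and the standard library are available. Lean on these libraries where they do the work, as an engineer would, in place of code of your own. Each camera call takes 0.05 s, during which the arm holds its last target.

## Task

Set up the plate reader: first flip the upright stop flag fully down across the dish track, then slide the petri dish along the worktop, without lifting it, into the track until it rests against the flag. Finally turn only the inner knob of the nested dial on the control box, either way round, until its nose points at the raised tab of the outer ring; the outer ring must not be dragged round, and the cup, the jars and the bottle near the work must stay where they stand.

Things in the scene. Friction and masses are not known exactly. Their poses are not given: they have to be found in the camera images.
- dish_stage: low aluminium track fixed to the worktop; origin on the worktop at the home place of the dish's centre; own +x is the push-in direction. Two rails 14 mm high, 10 mm thick, inner faces at own y = +-50.5 mm, run from x = -85 to +40 mm. Between them only the worktop. A fixed back beam at x = +62 mm is too far in: only the lowered flag stops the dish at home
- track_mouth (a point): middle of the track's mouth on the worktop, at track x = -113 mm; from here to x = -85 mm the mouth narrows from about 130 to 101 mm. Axes as the track's. Outside the rails a flange 4 mm thick reaches y = +-87 mm
- stop_flag (a joint): hinge angle of the stop flag, a steel bar 11 mm thick along track x, 16 mm high. 0 = fully down: it lies level across the track, 6 to 22 mm above the worktop, near face at track x = +45.5 mm. Grows as it is raised; 1.57 = upright, limit 1.75; starts at 1.2 to 1.7. A stiff hinge (0.12 N m) holds it at any angle; no spring
- flag_hinge (a point): point on the flag's hinge axis, at track x = +51 mm, y = +80 mm, 24 mm above the worktop; the axis runs along the track's x; the lowered flag reaches from here to track y = -66 mm. Two cheeks 34 mm high hold it, 24 mm apart over the outside
- flag_tip (a point): free (black) end of the flag bar, 146 mm from the hinge axis; about 170 mm high when upright
- petri_dish: closed round petri dish with beige agar, diameter 91 mm, 14 mm high, 18 to 40 g, flat on the worktop before the track's mouth; origin at the centre of its underside. Push it from behind; it stops when the push stops
- control_box: white box 136 x 136 x 40 mm fixed to the worktop, a nested dial on top; origin at the centre of its underside, on the dial's upright axis
- inner_knob (a joint): angle of the inner knob, grows anticlockwise from above; 0 = nose along the box's own +x. Turns both ways beyond a full turn, stays where left (friction 0.04 N m). Black disc, diameter 72 mm, top 66 mm above the worktop, with a wing across its middle: 66 mm long, 12 mm thick, from 66 to 93 mm above the worktop, white line on the nose half. Push or pinch the wing
- outer_ring (a joint): angle of the outer ring about the same axis, same sense; 0 = its tab along the box's own +x. Aluminium, outer diameter 112 mm, inner 88 mm, top 62 mm above the worktop. One raised tab, 10 mm wide, stands 49 to 62 mm from the axis and rises to 84 mm above the worktop. Turns very easily (0.015 N m): a slight touch drags it
- knob_nose (a point): end of the inner knob's nose (a 6 mm wide end of the wing), 42 mm from the axis, 84 mm above the worktop; own x points from the axis outward along the nose
- ring_tab (a point): middle of the top of the outer ring's tab, 55.5 mm from the axis, 84 mm above the worktop; own x points from the axis outward through the tab
- sample_cup: bystander: loose sample cup with white lid, diameter 62 mm, 66 mm high; origin at the centre of its underside
- squat_jar: bystander: loose squat jar with a wide lid, diameter 62 mm, 60 mm high; origin at the centre of its underside
- wash_bottle: bystander: loose tall slim bottle, diameter 62 mm, 168 mm high; origin at the centre of its underside
- amber_jar: bystander: loose reagent jar with dark cap, diameter 70 mm, 123 mm high; origin at the centre of its underside
Mind the look-alikes: they are no part of the job. What is shaped like the petri_dish but purple or red is not meant.

How it is judged:
On the way, in this order (a step that is already met when the one before it is completed fails the run):
1. the stop flag is fully down across the track, the dish still outside (value of joint stop_flag below 0.08 rad and x of petri_dish in the frame of dish_stage below -0.06 m), for 0.2 s.
2. the dish lies in the track against the flag (value of joint stop_flag below 0.08 rad and x of petri_dish in the frame of dish_stage between -0.005 and 0.005 m and y of petri_dish in the frame of dish_stage between -0.009 and 0.009 m), for 0.2 s.
3. the inner knob's nose points at the ring's tab (y of knob_nose in the frame of ring_tab between -0.006 and 0.006 m and x of knob_nose in the frame of ring_tab above -0.03 m), for 0.2 s.
At the end, for the whole second after the job is handed in: The flag is down (within 0.08 rad), the dish lies at rest in the track against it (centre within 5 mm of home along the track and 9 mm across), the inner knob's nose points at the outer ring's tab (end of the nose within 6 mm of the tab's centre line) and is at rest (all of step 2 and all of step 3 and linear speed of petri_dish below 0.01 m/s and velocity of joint inner_knob between -0.05 and 0.05 rad/s); the robot touches nothing.
It fails at once if the outer ring is dragged round (its tab moves by more than 6 mm) (distance of ring_tab from where it was at the start of the episode above 0.006 m).
It fails at once if the dish is lifted off the worktop by more than 12 mm (height (world z) of petri_dish above 0.012 m).
It fails at once if the cup, a jar or the bottle is shifted by more than 15 mm or tipped (distance of any of sample_cup, squat_jar, wash_bottle, amber_jar from where it was at the start of the episode above 0.015 m or angle between any of sample_cup, squat_jar, wash_bottle, amber_jar's own z axis and vertical above 0.3 rad).
It also fails if it takes over 70 s, if anything falls off the work surface, if the arm or the gripper's body presses on something with over 40 N, if the wrist force passes 120 N, or if a joint passes its speed limit or range.

## Working session

There is one attempt and no reset: what is moved stays moved. The work goes in short steps, Python scripts to look and compute and a shell command to move; the robot and the scene stay as the last step left them, time stands still between calls to the robot, and variables do not carry over. Pictures are saved under pics/ and viewed, and the job is handed in when it is done.

```bash
ls; mkdir -p pics; cat > h.py <<'E'
from station import *
import numpy as np, cv2
def save(n,img): cv2.imwrite('pics/'+n+'.png',img[:,:,::-1])
def w(c,u,v,z=None):
    R,_=cv2.Rodrigues(np.array(c['rvec'],float));t=np.array(c['tvec'],float).ravel()
    d=np.array([(u-c['cx'])/c['fx'],(v-c['cy'])/c['fy'],1.])
    o=-R.T@t; r=R.T@d
    if z is None: s=float(c['depth'][int(round(v)),int(round(u))])
    else: s=(z-o[2])/r[2]
    return np.round(o+s*r,4)
def px(c,p):
    return cv2.projectPoints(np.array([p],float),np.array(c['rvec'],float),np.array(c['tvec'],float),np.array([[c['fx'],0,c['cx']],[0,c['fy'],c['cy']],[0,0,1.]]),None)[0].ravel()
E
python3 - <<'E'
from h import *
import pickle
d={}
for n in ['scene','side','wrist']:
    c=read_camera(n); d[n]=c; save(n+'0',c['img'])
pickle.dump(d,open('c0.pkl','wb'))
o=get_obs();print(o['t'],o['eef_pos'],o['tool_rot'],o['contact_force'],o['gripper_width'])
E
```

```text
pics
0.15 [ 6.74572462e-01 -4.55418186e-06  2.30551463e-01] [-0.49963221  0.50037581 -0.50032101  0.49967048] [-0.79122176 -0.65904942  0.19179655] 1.0007848668891701
```

View pics/scene0.png

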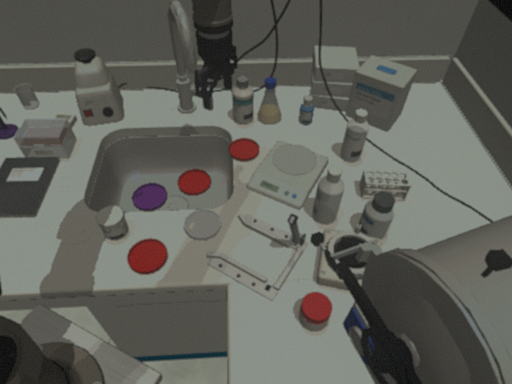

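View pics/side0.png

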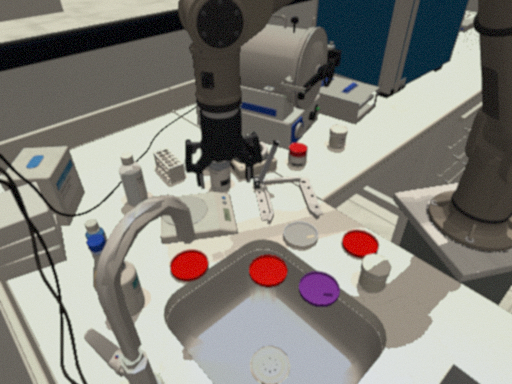

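View pics/wrist0.png

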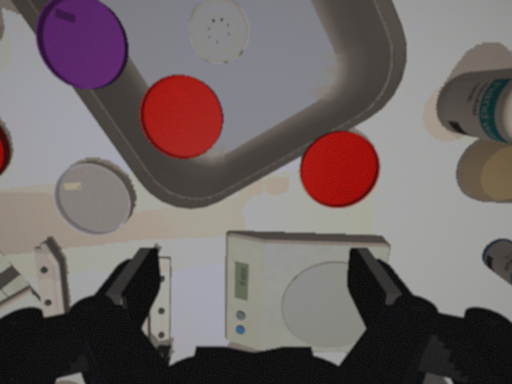

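```bash
python3 - <<'E'
from h import *
import pickle
d=pickle.load(open('c0.pkl','rb'))
def crop(n,x0,y0,x1,y1,s,name):
    im=d[n]['img'][y0:y1,x0:x1]
    im=cv2.resize(im,None,fx=s,fy=s,interpolation=cv2.INTER_CUBIC)
    im=np.clip((im/255.)**0.6*255,0,255).astype(np.uint8); save(name,im)
crop('scene',180,170,420,340,3.3,'sc1'); crop('side',190,110,390,260,4,'si1')
for n in d:
    c=d[n];R,_=cv2.Rodrigues(np.array(c['rvec'],float));print(n,c['fx'],(-R.T@np.array(c['tvec']).ravel()).round(3))
c=d['scene']
for u,v in [(202,225),(400,250),(327,200),(376,218),(316,310)]: print(u,v,w(c,u,v))
E
```

```text
scene 378.99642935314967 [ 0.034 -0.412  0.771]
side 368.1654269868595 [0.744 0.593 0.691]
wrist 320.59047334838044 [0.676 0.075 0.373]
202 225 [ 0.4773 -0.0492  0.0102]
400 250 [ 0.3763 -0.4662  0.3322]
327 200 [ 0.6208 -0.3116  0.0966]
376 218 [ 0.6297 -0.4282  0.0865]
316 310 [ 0.3739 -0.3828  0.0584]
```

View pics/sc1.png

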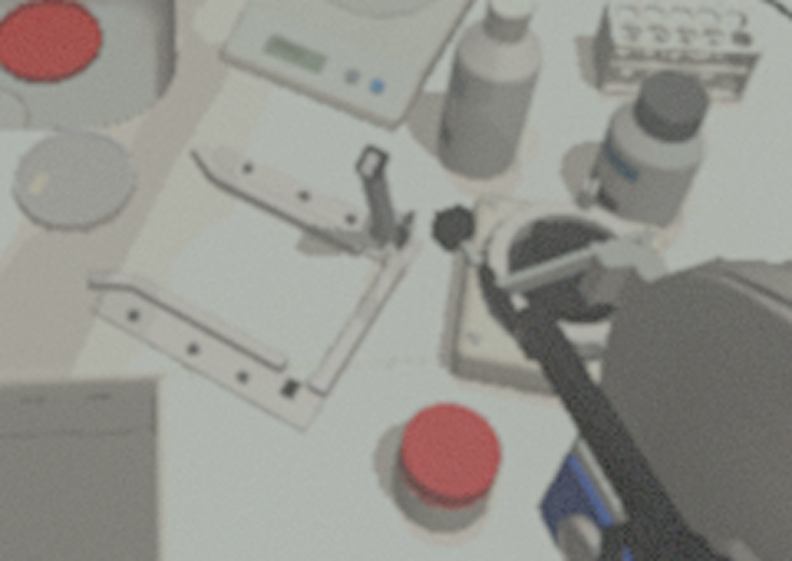

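View pics/si1.png

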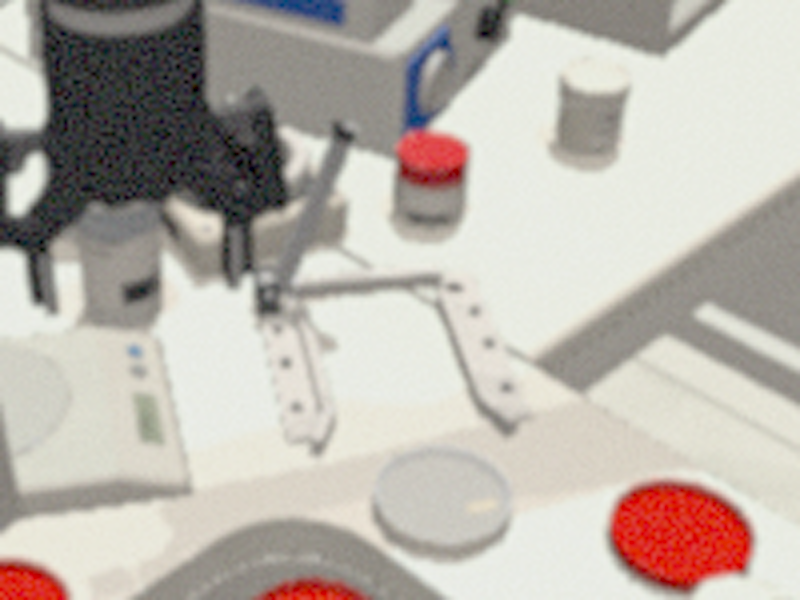

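```bash
python3 - <<'E'
from h import *
from scipy.spatial.transform import Rotation as Ro
o=get_obs();q=o['tool_rot'];print(Ro.from_quat([q[1],q[2],q[3],q[0]]).as_matrix().round(2))
import pickle
d=pickle.load(open('c0.pkl','rb'))
for n,u,v in [('scene',113,215),('side',375,262),('side',338,130),('side',298,148),('scene',300,243),('scene',293,219)]: print(n,u,v,w(d[n],u,v))
E
```

```text
[[ 0. -0.  1.]
 [-1. -0.  0.]
 [ 0. -1. -0.]]
scene 113 215 [0.3759 0.126  0.0643]
side 375 262 [0.3715 0.1272 0.0649]
side 338 130 [ 0.2167 -0.4449  0.0641]
side 298 148 [ 0.3851 -0.3724  0.0591]
scene 300 243 [ 0.5356 -0.2872  0.0142]
scene 293 219 [ 0.4881 -0.276   0.1575]
```

```bash
python3 -m jog '[[[0,-40,0],0],[[30,-80,-20],0],[[60,-110,-45],0],[[90,-120,-70],0],[[120,-120,-95],0],[[150,-120,-115],0],[[170,-120,-125],0],[[180,-120,-130],0],[[180,-120,-130],0],[[180,-120,-130],0]]'
python3 - <<'E'
from h import *
import pickle
d={}
for n in ['scene','side','wrist']:
    c=read_camera(n); d[n]=c; save(n+'1',np.clip((c['img']/255.)**0.7*255,0,255).astype(np.uint8))
pickle.dump(d,open('c1.pkl','wb'))
c=d['wrist'];im=cv2.resize(np.clip((c['img']/255.)**0.7*255,0,255).astype(np.uint8),None,fx=1.56,fy=1.56,interpolation=cv2.INTER_CUBIC);save('w1b',im)
E
```

```text
t: 0.98
eef_pos: [0.5451, -0.1796, 0.3512]
tool_rot: [0.5, -0.5, 0.5, -0.5]
contact_force: [0.8, 1.0, 0.0]
gripper_width: 0.999
```

View pics/w1b.png

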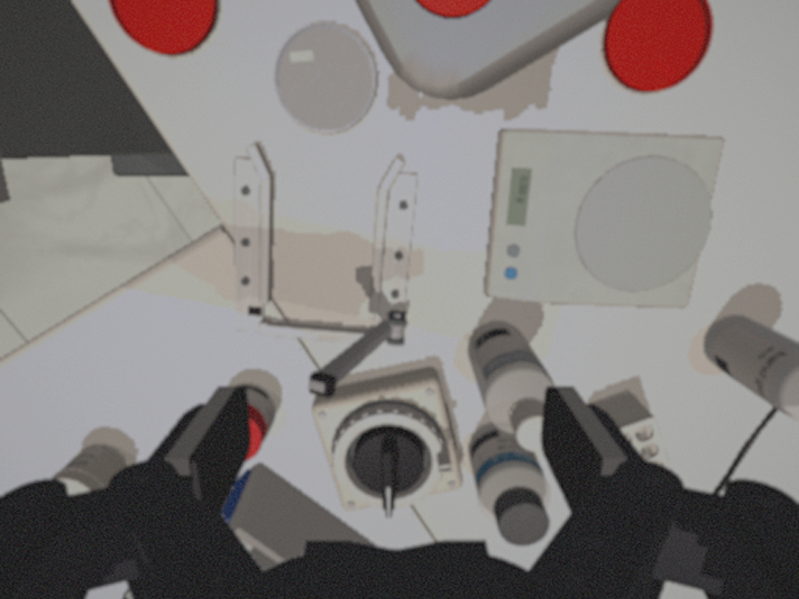

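View pics/side1.png

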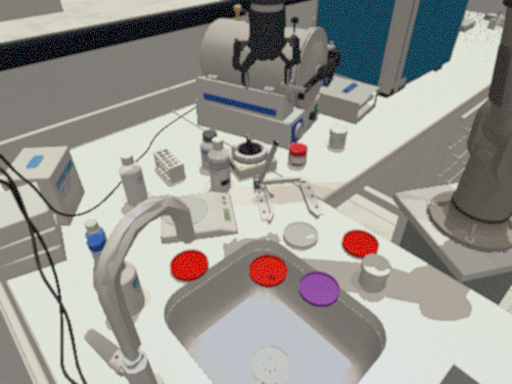

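```bash
python3 - <<'E'
from h import *
import pickle
d=pickle.load(open('c1.pkl','rb'))
def crop(n,x0,y0,x1,y1,s,name):
    im=d[n]['img'][y0:y1,x0:x1]
    im=cv2.resize(im,None,fx=s,fy=s,interpolation=cv2.INTER_CUBIC)
    im=np.clip((im/255.)**0.6*255,0,255).astype(np.uint8); save(name,im)
crop('wrist',140,85,280,225,4.2,'wt'); crop('wrist',190,225,310,335,5,'wk');crop('side',190,120,290,195,8,'sk')
E
```

```text
(no output)
```

View pics/wt.png

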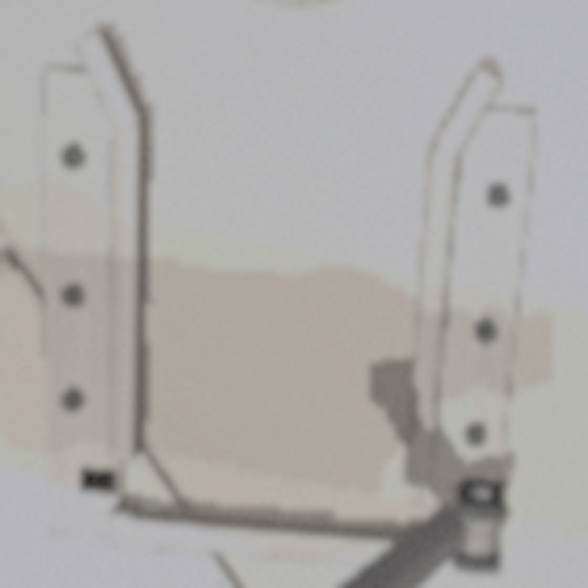

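View pics/wk.png

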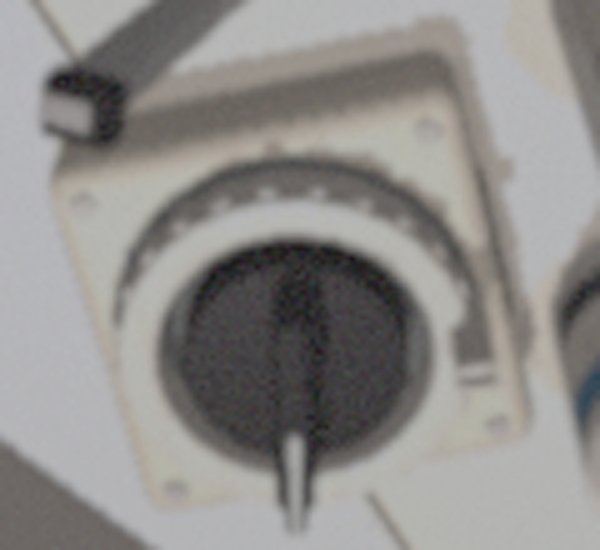

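View pics/sk.png

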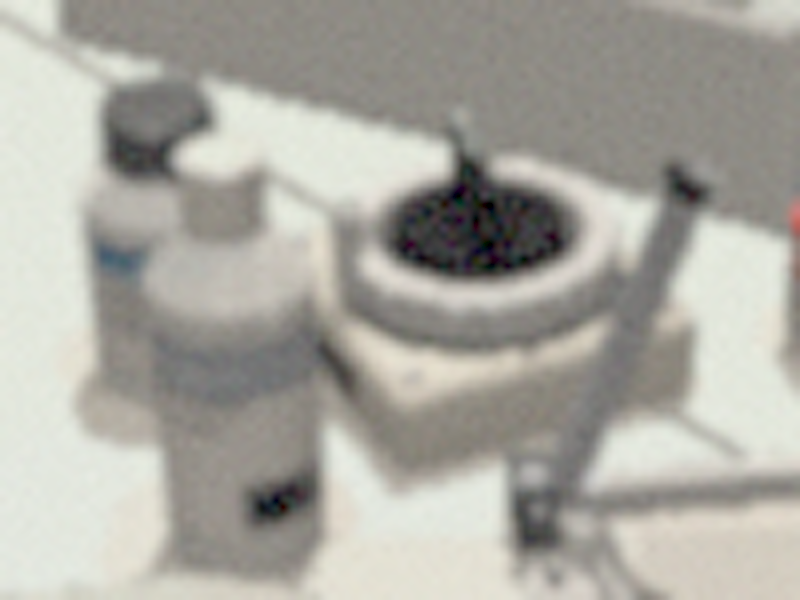

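```bash
cat > fit.py <<'E'
from h import *
import pickle
from scipy.optimize import least_squares
d=pickle.load(open('c1.pkl','rb'));c=d['wrist']
P=[((-85,-50.5,14),(140,113)),((-113,-65,14),(103,28)),((40,-50.5,14),(134,452)),((-85,50.5,14),(432,153)),((-113,65,14),(486,60))]
L=[((-87,4),(45,75)),((-87,4),(48,480)),((87,4),(534,115)),((87,4),(514,450))]
f=lambda p:(p[0]/4.2+140,p[1]/4.2+85)
obs=np.array([w(c,*f(q),z=t[2]/1000) for t,q in P])
loc=np.array([t for t,q in P])/1000
lobs=np.array([w(c,*f(q),z=t[1]/1000) for t,q in L]); ly=np.array([t[0] for t,q in L])/1000
def res(p):
    R=np.array([[np.cos(p[2]),-np.sin(p[2])],[np.sin(p[2]),np.cos(p[2])]])
    e=(loc[:,:2]@R.T+p[:2]-obs[:,:2]).ravel()
    l=((lobs[:,:2]-p[:2])@R)[:,1]-ly
    return np.r_[e,l]*1000
s=least_squares(res,[0.5,-0.22,-1.57]);p=s.x
print(p.round(4),s.fun.round(1))
R=np.array([[np.cos(p[2]),-np.sin(p[2])],[np.sin(p[2]),np.cos(p[2])]])
for n,q in [('home',(0,0)),('mouth',(-.113,0)),('hinge',(.051,.08)),('downtip',(.051,-.066)),('flagnear',(.0455,0))]: print(n,R@q+p[:2])
# flag tip: wrist crop wk: centre of black tip end
t=(85/5+190,100/5+225); ws=w(c,*t); print('tip',ws, 'loc',R.T@(ws[:2]-p[:2]))
x=d['scene']
# dish circle from wrist
dish=np.array([w(c,u/1.56,v/1.56,z=.014)for u,v in [(276,77),(378,77),(327,22),(327,132)]]);dc=dish.mean(0);print('dish',dish,dc,R.T@(dc[:2]-p[:2]))
g=lambda u,v:(u/5+190,v/5+225)
nose=w(c,*g(295,530),z=.09);back=w(c,*g(297,290),z=.093);tab=w(c,*g(477,372),z=.084)
corn=[w(c,*g(*q),z=.04) for q in [(57,180),(435,65),(530,435),(160,505)]]
ringc=[w(c,*g(*q),z=.062) for q in [(118,340),(465,340)]]
disc=[w(c,*g(*q),z=.066) for q in [(180,350),(415,350),(297,237),(297,465)]]
print('nose',nose,'back',back,'tab',tab);print(corn,np.mean(corn,0));print('disc',disc)
E
python3 fit.py
```

```text
[ 0.4748 -0.22   -1.6583] [ 1.  -0.7 -0.4  0.3  0.9 -2.4  0.6  3.6 -1.1 -0.9 -0.3  0.4 -2.2  3. ]
home [ 0.47476205 -0.22002616]
mouth [ 0.48463576 -0.10745836]
hinge [ 0.54999979 -0.27782133]
downtip [ 0.40455821 -0.26506415]
flagnear [ 0.47078635 -0.26535213]
tip [ 0.4942 -0.2707  0.1589] loc [0.04878158 0.02379138]
dish [[ 0.4417 -0.0464  0.014 ]
 [ 0.5317 -0.0461  0.014 ]
 [ 0.4883 -0.0028  0.014 ]
 [ 0.485  -0.0923  0.014 ]] [ 0.486675 -0.0469    0.014   ] [-0.17350492 -0.00326002]
nose [ 0.5415 -0.4492  0.09  ] back [ 0.5422 -0.3636  0.093 ] tab [ 0.5957 -0.3973  0.084 ]
[array([ 0.4656, -0.3583,  0.04  ]), array([ 0.5844, -0.3181,  0.04  ]), array([ 0.6195, -0.4535,  0.04  ]), array([ 0.4951, -0.4819,  0.04  ])] [ 0.54115 -0.40295  0.04   ]
disc [array([ 0.5057, -0.4026,  0.066 ]), array([ 0.5784, -0.4024,  0.066 ]), array([ 0.5419, -0.3628,  0.066 ]), array([ 0.5419, -0.4449,  0.066 ])]
```

```bash
python3 -m jog '[[[30,0,0],0],[[60,20,0],0],[[85,50,-5],0],[[93,80,-5],0],[[93,101,-5],0],[[93,101,-5],0],[[93,130,-5],0],[[93,160,-5],0],[[93,190,-5],0],[[93,215,-5],0],[[93,226,-5],0],[[93,226,-5],0],[[93,226,-5],0]]' 0 20
python3 - <<'E'
from h import *
for n in ['scene','side','wrist']:
    c=read_camera(n); 
    im=np.clip((c['img']/255.)**0.7*255,0,255).astype(np.uint8)
    save(n+'2',im)
    if n=='side': save('side2c',cv2.resize(im[90:230,190:340],None,fx=4,fy=4))
E
```

```text
t: 2.22
eef_pos: [0.5413, -0.2724, 0.1264]
tool_rot: [0.501, -0.5, 0.499, -0.5]
contact_force: [1.3, 0.3, -0.3]
gripper_width: -0.002
```

View pics/side2c.png

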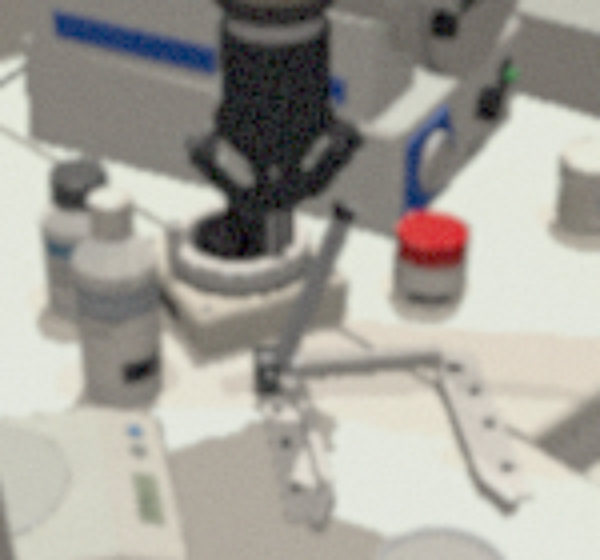

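View pics/wrist2.png

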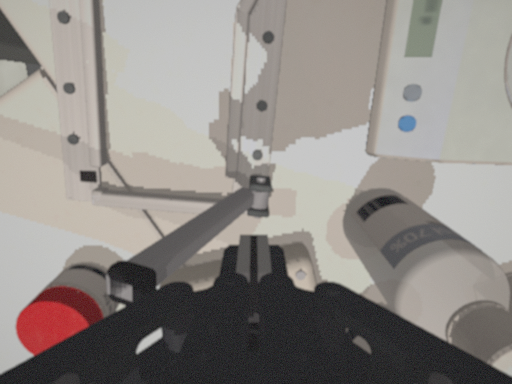

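```bash
python3 -m jog '[[[-1,5,-20],0],[[-3,8,-35],0],[[-4,10,-49],0],[[-5,17,-60],0],[[-6,25,-69],0],[[-7,35,-77],0],[[-7,45,-84],0],[[-8,58,-90],0],[[-8,70,-94],0],[[-8,80,-97],0],[[-8,90,-99],0],[[-8,97,-99],0],[[-8,102,-99],0],[[-8,102,-99],0],[[-8,102,-99],0]]'
python3 - <<'E'
from h import *
for n in ['scene','side','wrist']:
    c=read_camera(n); 
    im=np.clip((c['img']/255.)**0.7*255,0,255).astype(np.uint8)
    save(n+'3',im)
    if n=='side': save('side3c',cv2.resize(im[90:230,190:340],None,fx=4,fy=4))
E
```

```text
t: 3.62
eef_pos: [0.4412, -0.265, 0.0232]
tool_rot: [0.5, -0.5, 0.5, -0.5]
contact_force: [0.4, 0.4, -0.0]
gripper_width: -0.002
```

View pics/side3c.png

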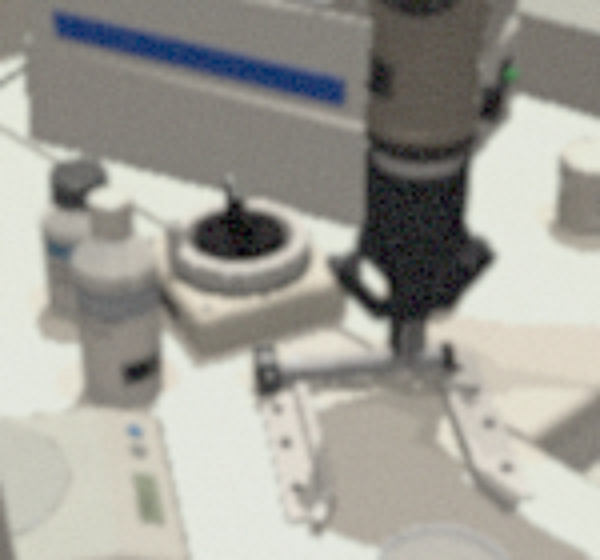

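View pics/wrist3.png

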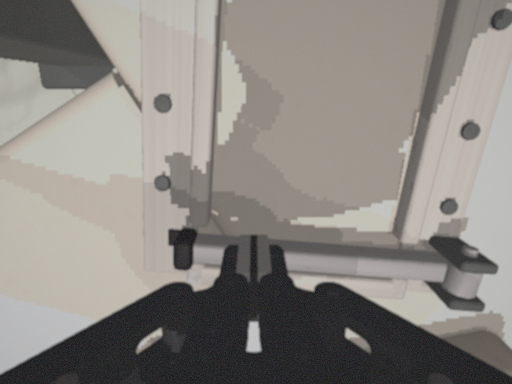

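```bash
python3 -m jog '[[[0,2,0],0],[[0,3,0],0],[[0,3,0],0],[[0,3,0],0]]'
python3 -m jog '[[[0,-35,0],0],[[0,-70,0],0],[[-30,-100,5],0],[[-65,-103,12],0.02],[[-100,-103,18],0.04],[[-135,-103,25],0.06],[[-170,-103,31],0.087],[[-205,-103,37],0.087],[[-240,-103,43],0.087],[[-270,-103,48],0.087],[[-294,-103,52],0.087],[[-294,-103,52],0.087],[[-294,-103,52],0.087]]' 40 20
python3 - <<'E'
from h import *
for n in ['scene','side','wrist']:
    c=read_camera(n); 
    im=np.clip((c['img']/255.)**0.7*255,0,255).astype(np.uint8)
    save(n+'4',im)
E
```

```text
t: 4.1
eef_pos: [0.4416, -0.2652, 0.0217]
tool_rot: [-0.5, 0.5, -0.5, 0.5]
contact_force: [-3.1, 1.7, 15.9]
gripper_width: 0.002
t: 5.18
eef_pos: [0.4931, 0.0306, 0.1234]
tool_rot: [0.479, -0.479, 0.52, -0.52]
contact_force: [-0.0, -0.5, -0.1]
gripper_width: 0.47
```

View pics/wrist4.png

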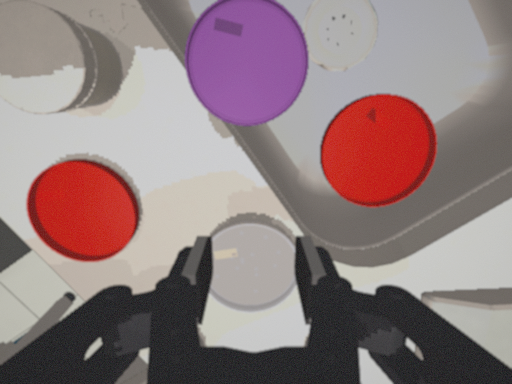

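View pics/side4.png

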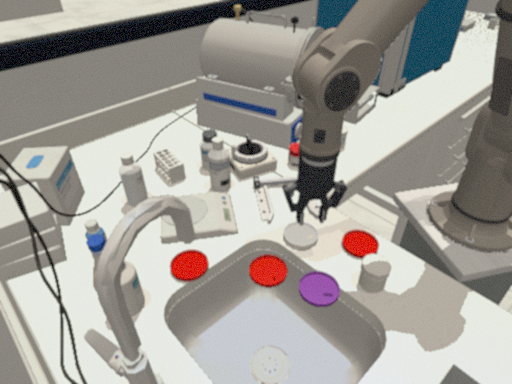

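View pics/scene4.png

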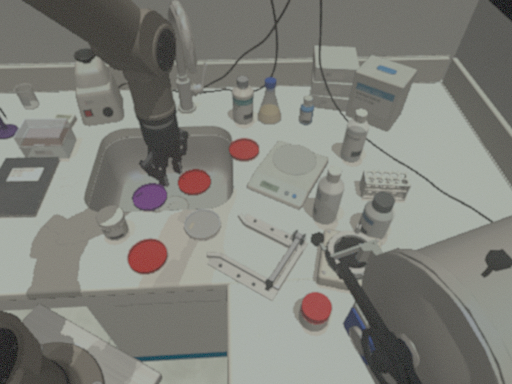

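```bash
python3 - <<'E'
from h import *
c=read_camera('wrist')
p=np.array([0.4748,-0.22]);a=-1.6583
R=np.array([[np.cos(a),-np.sin(a)],[np.sin(a),np.cos(a)]])
for n,u,v in [('dishL',205,267),('dishR',300,267),('dishtop',253,221),('dishbot',253,310),('red',370,206),('redC',378,150),('purpbot',247,124)]:
    x=w(c,u,v,z=.014); print(n,x,(R.T@(x[:2]-p)).round(4))
for n,q in [('scene',(202,222))]: print(w(read_camera(n),*q,z=.014))
im=np.clip((c['img']/255.)**0.6*255,0,255).astype(np.uint8)[200:330,180:340]
save('dish4',cv2.resize(im,None,fx=4,fy=4))
E
```

```text
dishL [ 0.4448 -0.0412  0.014 ] [-0.1755 -0.0455]
dishR [ 0.5285 -0.0487  0.014 ] [-0.1753  0.0385]
dishtop [ 0.491  -0.0013  0.014 ] [-0.2193 -0.003 ]
dishbot [ 0.4831 -0.0898  0.014 ] [-0.1304 -0.0031]
red [0.5893 0.0035 0.014 ] [-0.2327  0.0945]
redC [0.5947 0.0501 0.014 ] [-0.2795  0.0958]
purpbot [0.4935 0.0794 0.014 ] [-0.2999 -0.0075]
[ 0.4829 -0.0461  0.014 ]
```

View pics/dish4.png

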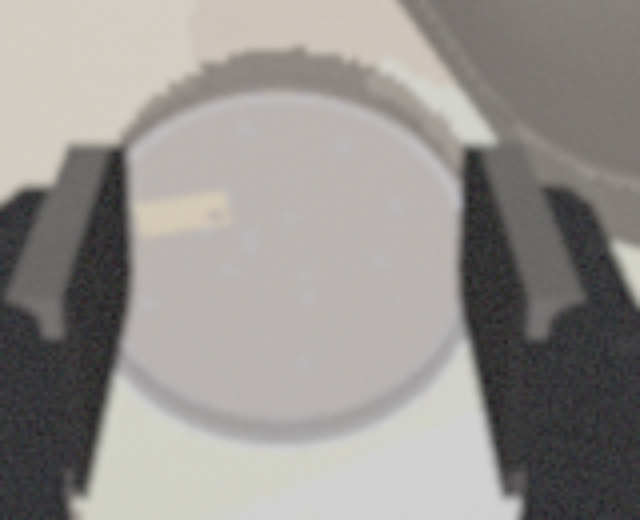

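```bash
python3 -m jog '[[[0,35,0],0],[[0,70,0],0],[[0,95,0],0],[[0,112,0],0],[[0,119,0],0],[[0,119,0],0],[[0,119,0],0]]'
python3 -m jog '[[[5,0,0],0],[[10,0,0],0],[[17,0,0],0],[[25,0,1],0],[[35,0,1],0],[[45,0,2],0],[[55,0,2],0],[[65,0,3],0],[[75,0,3],0],[[85,0,3],0],[[95,0,3],0],[[105,0,3],0],[[115,0,3],0],[[125,0,3],0],[[135,0,3],0],[[143,0,3],0],[[150,0,3],0],[[155,0,3],0],[[158,0,3],0],[[160,0,3],0]]'
python3 - <<'E'
from h import *
c=read_camera('wrist');im=np.clip((c['img']/255.)**0.6*255,0,255).astype(np.uint8); save('wrist5',im)
c=read_camera('side');im=np.clip((c['img']/255.)**0.6*255,0,255).astype(np.uint8)[130:260,220:370]; save('side5',cv2.resize(im,None,fx=4,fy=4))
E
```

```text
t: 6.02
eef_pos: [0.4933, 0.0285, 0.0047]
tool_rot: [-0.478, 0.477, -0.521, 0.522]
contact_force: [0.1, -0.4, 1.1]
gripper_width: 0.468
t: 7.68
eef_pos: [0.4821, -0.1309, 0.0043]
tool_rot: [0.478, -0.478, 0.521, -0.521]
contact_force: [-0.0, -0.1, -0.2]
gripper_width: 0.468
```

View pics/wrist5.png

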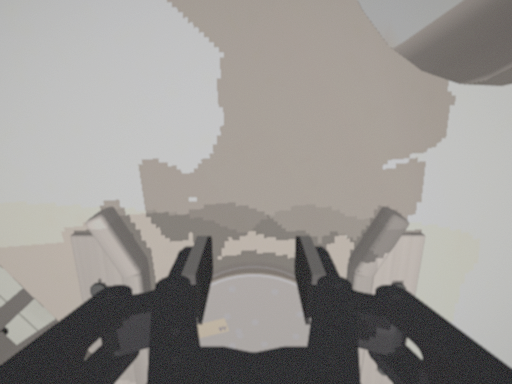

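View pics/side5.png

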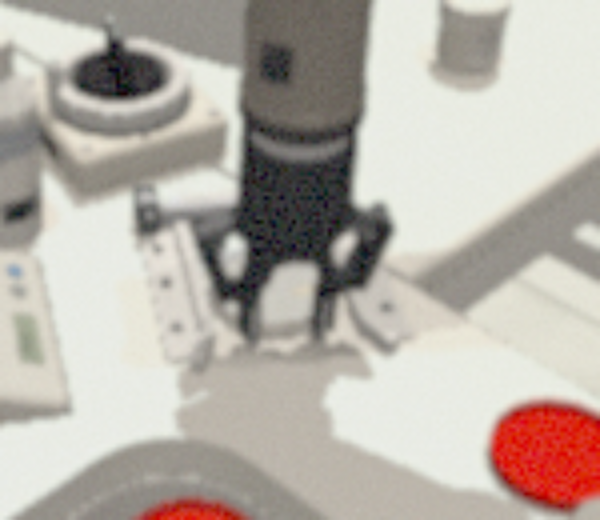

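```bash
python3 -m jog '[[[6,0,0],0],[[12,0,0],0],[[18,0,0],0],[[23,0,0],0],[[27,0,0],0],[[30,0,0],0],[[31,0,0],0],[[31,0,0],0]]'
python3 - <<'E'
from h import *
c=read_camera('wrist');im=np.clip((c['img']/255.)**0.6*255,0,255).astype(np.uint8); save('wrist6',cv2.resize(im[180:384,100:400],None,fx=2.6,fy=2.6))
c=read_camera('scene');im=np.clip((c['img']/255.)**0.6*255,0,255).astype(np.uint8)[190:310,190:340]; save('scene6',cv2.resize(im,None,fx=5,fy=5))
E
```

```text
t: 8.45
eef_pos: [0.4793, -0.1619, 0.0043]
tool_rot: [-0.478, 0.478, -0.521, 0.521]
contact_force: [0.5, -0.5, -0.0]
gripper_width: 0.466
```

View pics/wrist6.png

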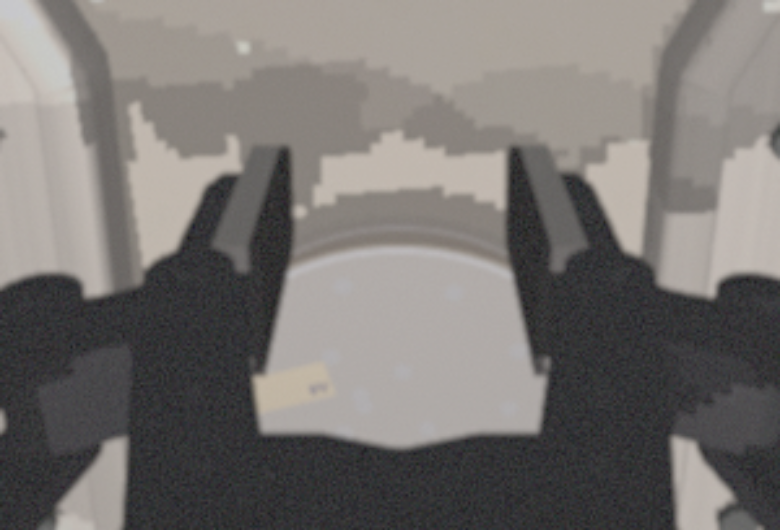

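View pics/scene6.png

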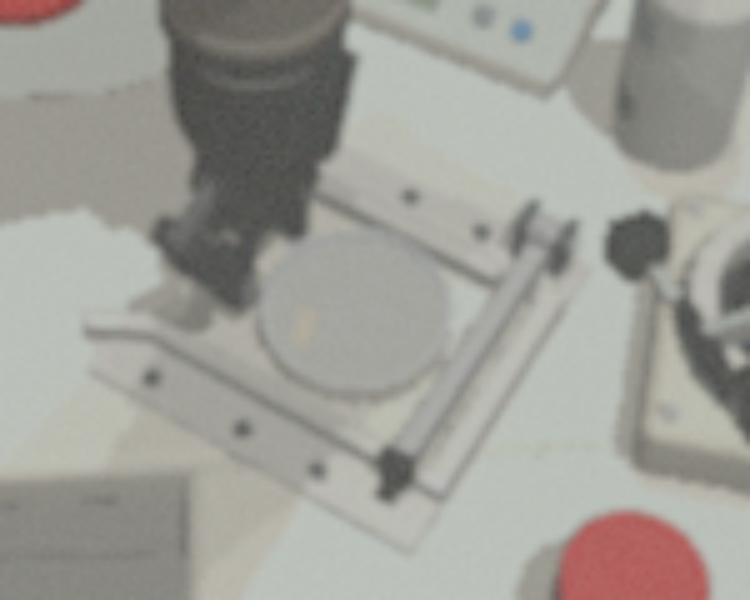

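Nearly against the flag (a few mm short). Creep with force readings.

```bash
python3 -m jog '[[[1,0,0],0],[[2,0,0],0],[[3,0,0],0],[[3,0,0],0]]'; python3 -m jog '[[[1,0,0],0],[[2,0,0],0],[[2,0,0],0],[[2,0,0],0]]';python3 -m jog '[[[1,0,0],0],[[1,0,0],0],[[1,0,0],0]]'
```

```text
t: 8.88
eef_pos: [0.4791, -0.1647, 0.0043]
tool_rot: [-0.478, 0.478, -0.521, 0.521]
contact_force: [0.8, -0.2, 0.1]
gripper_width: 0.469
t: 9.22
eef_pos: [0.4789, -0.1666, 0.0043]
tool_rot: [-0.478, 0.478, -0.521, 0.521]
contact_force: [-0.1, 0.5, 0.4]
gripper_width: 0.47
t: 9.47
eef_pos: [0.4789, -0.1676, 0.0043]
tool_rot: [-0.478, 0.478, -0.521, 0.521]
contact_force: [-0.3, 0.4, 0.1]
gripper_width: 0.47
```

```bash
python3 -m jog '[[[1,0,0],0],[[2,0,0],0],[[2,0,0],0],[[2,0,0],0]]';python3 -m jog '[[[1,0,0],0],[[1,0,0],0],[[1,0,0],0]]';python3 - <<'E'
from h import *
c=read_camera('scene');im=np.clip((c['img']/255.)**0.6*255,0,255).astype(np.uint8)[215:285,230:310]; save('scene7',cv2.resize(im,None,fx=8,fy=8,interpolation=cv2.INTER_CUBIC))
E
```

```text
t: 9.8
eef_pos: [0.4787, -0.1696, 0.0043]
tool_rot: [-0.478, 0.478, -0.521, 0.521]
contact_force: [-0.3, -0.7, -0.4]
gripper_width: 0.471
t: 10.05
eef_pos: [0.4787, -0.1704, 0.0043]
tool_rot: [0.478, -0.478, 0.521, -0.521]
contact_force: [-0.4, 0.2, -0.5]
gripper_width: 0.464
```

View pics/scene7.png

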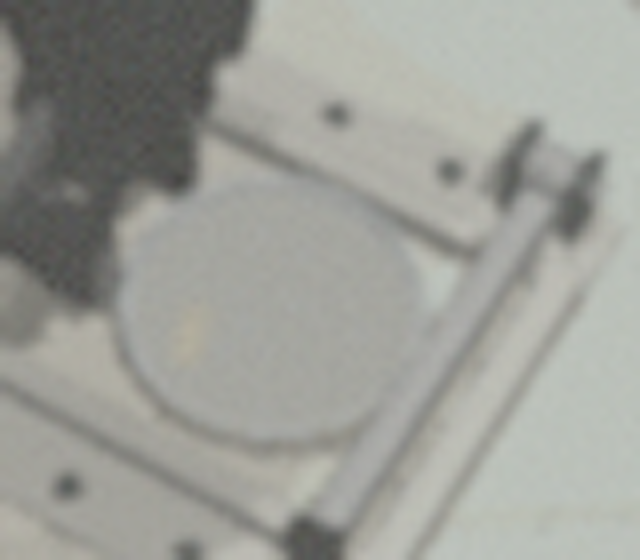

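```bash
for i in 1; do python3 -m jog '[[[1,0,0],0],[[1,0,0],0],[[1,0,0],0]]'; done; python3 -m jog '[[[1,0,0],0],[[1,0,0],0],[[1,0,0],0]]'; python3 -m jog '[[[1,0,0],0],[[1,0,0],0],[[1,0,0],0]]'
```

```text
t: 10.35
eef_pos: [0.4786, -0.1708, 0.0043]
tool_rot: [0.478, -0.478, 0.521, -0.521]
contact_force: [0.2, 3.0, -0.6]
gripper_width: 0.469
t: 10.6
eef_pos: [0.4786, -0.1711, 0.0042]
tool_rot: [0.478, -0.478, 0.521, -0.521]
contact_force: [1.0, 5.3, 0.5]
gripper_width: 0.464
t: 10.85
eef_pos: [0.4786, -0.1713, 0.0042]
tool_rot: [0.479, -0.478, 0.521, -0.52]
contact_force: [-0.0, 8.0, 0.7]
gripper_width: 0.466
```

```bash
python3 -m jog '[[[-4,0,0],0],[[-8,0,0],0],[[-14,0,0],0],[[-22,0,0],0],[[-30,-4,0],0],[[-33,-25,0],0],[[-33,-60,0],0],[[-33,-100,0],0],[[-33,-140,0],0],[[-33,-180,5],0],[[-10,-220,20],0],[[20,-260,35],0],[[50,-285,50],0],[[80,-290,65],0],[[105,-290,75],0],[[110,-290,75],0],[[110,-290,75],0],[[110,-290,75],0]]'
python3 - <<'E'
from h import *
import pickle
c=read_camera('wrist');pickle.dump(c,open('c8.pkl','wb'));im=np.clip((c['img']/255.)**0.6*255,0,255).astype(np.uint8); save('wrist8',cv2.resize(im,None,fx=1.5,fy=1.5))
c=read_camera('scene');im=np.clip((c['img']/255.)**0.6*255,0,255).astype(np.uint8)[215:285,230:310]; save('scene8',cv2.resize(im,None,fx=8,fy=8,interpolation=cv2.INTER_CUBIC))
d=pickle.load(open('c1.pkl','rb'))
for q in [(210,130),(250,135),(290,150),(200,110),(250,120),(290,125),(240,30),(315,45),(290,100),(312,80),(320,70)]: print(q,w(d['side'],*q))
for q in [(255/1.56,470/1.56),(330/1.56,500/1.56),(270/1.56,520/1.56)]: print(q,w(d['wrist'],*q))
E
```

```text
t: 12.35
eef_pos: [0.5431, -0.2883, 0.2937]
tool_rot: [0.478, -0.478, 0.522, -0.521]
contact_force: [-0.3, 0.0, -0.3]
gripper_width: 0.47
(210, 130) [ 0.6568 -0.4445  0.1211]
(250, 135) [ 0.5088 -0.5375  0.0318]
(290, 150) [ 0.4126 -0.3705  0.0567]
(200, 110) [ 0.6665 -0.6874  0.0758]
(250, 120) [ 0.507  -0.5415  0.0889]
(290, 125) [ 0.392  -0.446   0.1048]
(240, 30) [ 0.5113 -0.6568  0.3568]
(315, 45) [ 0.3006 -0.5189  0.3342]
(290, 100) [ 0.3818 -0.4908  0.1722]
(312, 80) [ 0.3371 -0.4257  0.261 ]
(320, 70) [ 0.2875 -0.4899  0.2645]
(163.46153846153845, 301.28205128205127) [ 0.5466 -0.103   0.4931]
(211.53846153846152, 320.5128205128205) [ 0.4714 -0.5044 -0.0013]
(173.07692307692307, 333.3333333333333) [ 0.4229 -0.4627  0.0797]
```

View pics/wrist8.png

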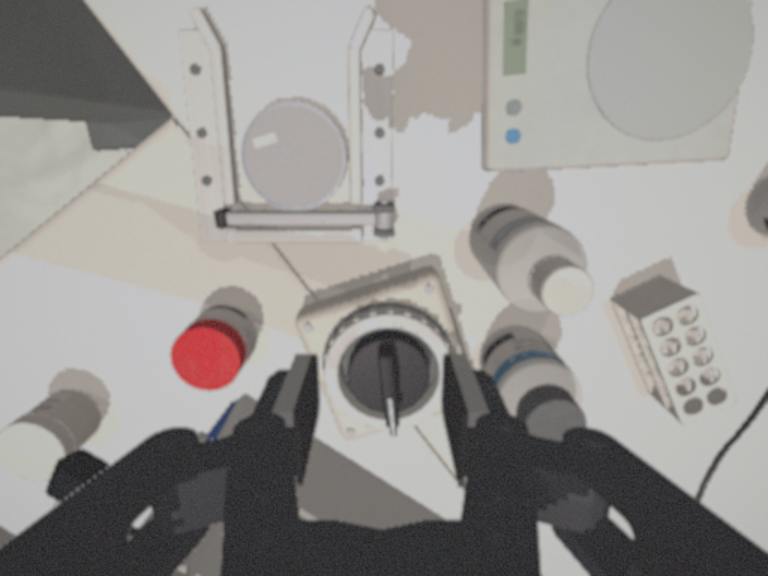

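View pics/scene8.png

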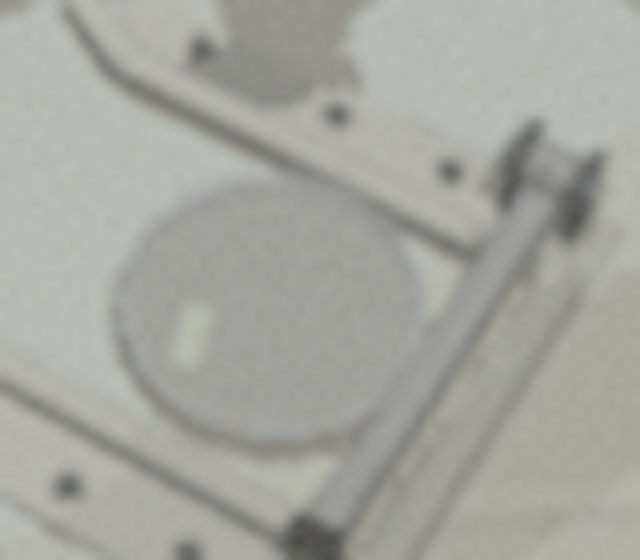

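```bash
python3 - <<'E'
from h import *
import pickle
c=pickle.load(open('c8.pkl','rb'))
im=np.clip((c['img']/255.)**0.55*255,0,255).astype(np.uint8)[165:305,190:330]; save('dial8',cv2.resize(im,None,fx=5,fy=5,interpolation=cv2.INTER_CUBIC))
E
```

```text
(no output)
```

View pics/dial8.png

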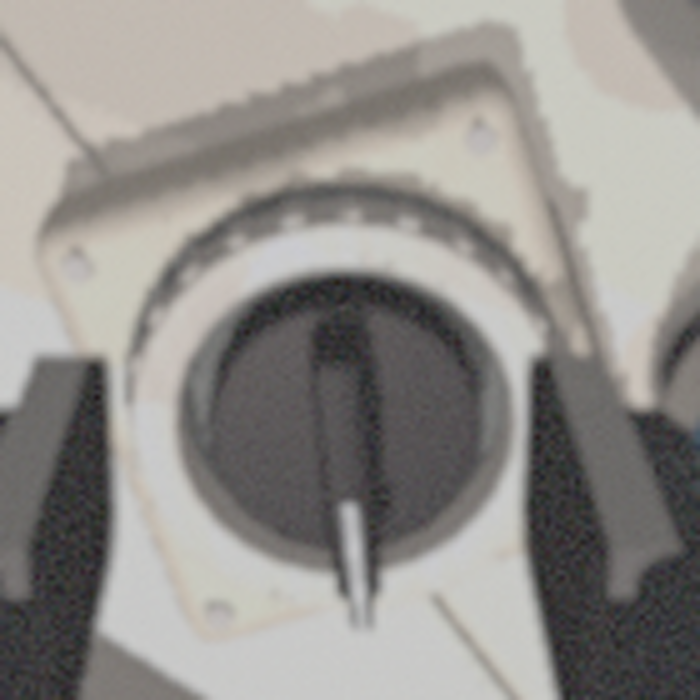

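```bash
python3 - <<'E'
from h import *
import pickle
c=pickle.load(open('c8.pkl','rb'))
g=lambda u,v:(u/5+190,v/5+165)
b=w(c,*g(343,360),z=.093);n=w(c,*g(361,622),z=.084);l0=w(c,*g(348,505),z=.093)
print(b,n,l0)
disc=np.array([w(c,*g(*q),z=.066) for q in [(212,420),(480,420)]]);print(disc,np.linalg.norm(disc[0]-disc[1]))
ring=np.array([w(c,*g(*q),z=.062) for q in [(130,400),(345,225)]]);print(ring)
ri=np.array([w(c,*g(*q),z=.062) for q in [(178,420),(512,420),(345,272),(345,570)]]);print(ri,ri.mean(0))
corn=[w(c,*g(*q),z=.04) for q in [(42,240),(490,75),(205,640)]];print(np.array(corn),np.mean(corn[1:],0))
print(np.degrees(np.arctan2(*(n-l0)[[1,0]])),np.degrees(np.arctan2(*(n-b)[[1,0]])))
E
```

```text
[ 0.5428 -0.3752  0.093 ] [ 0.5412 -0.4523  0.084 ] [ 0.5408 -0.4135  0.093 ]
[[ 0.5074 -0.4018  0.066 ]
 [ 0.5756 -0.4077  0.066 ]] 0.06845472956633461
[[ 0.4865 -0.3963  0.062 ]
 [ 0.5455 -0.3533  0.062 ]]
[[ 0.4982 -0.4031  0.062 ]
 [ 0.5841 -0.4105  0.062 ]
 [ 0.5445 -0.3658  0.062 ]
 [ 0.5376 -0.4509  0.062 ]] [ 0.5411   -0.407575  0.062   ]
[[ 0.4652 -0.3588  0.04  ]
 [ 0.5855 -0.324   0.04  ]
 [ 0.495  -0.4842  0.04  ]] [ 0.54025 -0.4041   0.04   ]
-89.40934278535323 -91.18884683165909
```

```bash
python3 - <<'E'
from h import *
import pickle
c=pickle.load(open('c8.pkl','rb'))
H,W=c['depth'].shape
R,_=cv2.Rodrigues(np.array(c['rvec'],float));t=np.array(c['tvec'],float).ravel()
uu,vv=np.meshgrid(np.arange(W),np.arange(H));z=c['depth']
X=np.stack([(uu-c['cx'])/c['fx']*z,(vv-c['cy'])/c['fy']*z,z],-1).reshape(-1,3)
P=(X-t)@R
P=P[(z.ravel()>0.1)&(P[:,0]>.57)&(P[:,0]<.72)&(P[:,1]<-.27)&(P[:,1]>-.5)&(P[:,2]<.2)]
for lo,hi in [(.05,.09),(.1,.118),(.118,.128),(.135,.16),(.16,.172)]:
    q=P[(P[:,2]>lo)&(P[:,2]<hi)]
    for nm,m in [('bottle',q[:,1]>-.375),('amber',q[:,1]<=-.375)]:
        s=q[m]
        if len(s): print(lo,nm,len(s),s.min(0).round(3),s.max(0).round(3))
print(get_obs()['q'].round(2))
E
```

```text
0.05 bottle 596 [ 0.57  -0.375  0.05 ] [ 0.667 -0.276  0.09 ]
0.05 amber 1574 [ 0.57  -0.453  0.05 ] [ 0.697 -0.375  0.09 ]
0.1 bottle 373 [ 0.622 -0.338  0.1  ] [ 0.676 -0.276  0.118]
0.1 amber 347 [ 0.64  -0.431  0.1  ] [ 0.684 -0.406  0.118]
0.118 bottle 943 [ 0.623 -0.338  0.118] [ 0.682 -0.277  0.128]
0.118 amber 839 [ 0.641 -0.442  0.118] [ 0.686 -0.406  0.124]
0.135 bottle 471 [ 0.635 -0.323  0.135] [ 0.669 -0.289  0.16 ]
0.16 bottle 1014 [ 0.637 -0.323  0.16 ] [ 0.668 -0.292  0.17 ]
[ 0.3   0.33  0.11  1.64 -0.04  1.18  0.34]
```

```bash
python3 -m jog '[[[20,0,2],0],[[45,0,4],-0.02],[[70,10,6],-0.04],[[95,35,8],-0.06],[[117,70,8],-0.08],[[117,105,8],-0.08],[[117,140,8],-0.08],[[117,170,8],-0.08],[[117,180,8],-0.08],[[117,180,8],-0.08],[[117,180,8],-0.08]]' 34 20
python3 - <<'E'
from h import *
c=read_camera('wrist');im=np.clip((c['img']/255.)**0.6*255,0,255).astype(np.uint8); save('wrist9',cv2.resize(im,None,fx=1.5,fy=1.5))
c=read_camera('side');im=np.clip((c['img']/255.)**0.6*255,0,255).astype(np.uint8)[100:200,180:300]; save('side9',cv2.resize(im,None,fx=6,fy=6,interpolation=cv2.INTER_CUBIC))
E
```

```text
t: 13.37
eef_pos: [0.5421, -0.4061, 0.1152]
tool_rot: [-0.499, 0.498, -0.501, 0.502]
contact_force: [-0.2, 0.5, 1.0]
gripper_width: 0.394
```

View pics/wrist9.png

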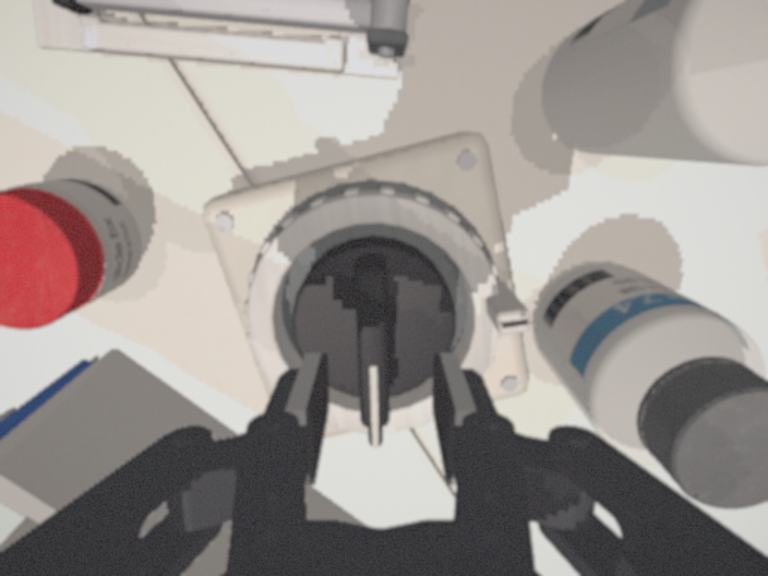

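View pics/side9.png

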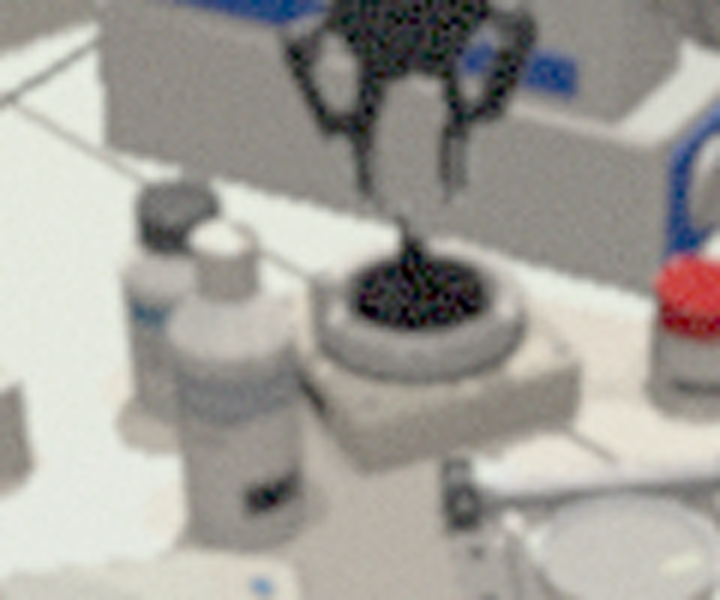

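```bash
python3 - <<'E'
from h import *
c=read_camera('wrist')
g=lambda u,v:(u/1.5,v/1.5)
t=w(c,*g(513,321),z=.084);n=w(c,*g(375,443),z=.084);n2=w(c,*g(375,370),z=.093)
corn=np.array([w(c,*g(*q),z=.04) for q in [(208,205),(480,135),(527,395)]])
ri=np.array([w(c,*g(*q),z=.062) for q in [(285,310),(473,310)]])
print(t,n,n2,corn,(corn[0]+corn[2])/2,ri.mean(0))
ax=np.array([.5413,-.406])
for p in (t,n): print(np.degrees(np.arctan2(p[1]-ax[1],p[0]-ax[0])),np.hypot(*(p[:2]-ax)))
E
python3 -m jog '[[[0,15,0],0],[[0,28,0],0],[[0,38,0],0],[[0,42,0],0],[[0,42,0],0],[[0,42,0],0]]'
```

```text
[ 0.596  -0.4009  0.084 ] [ 0.5417 -0.4558  0.084 ] [ 0.5421 -0.4169  0.093 ] [[ 0.4668 -0.3608  0.04  ]
 [ 0.5883 -0.3314  0.04  ]
 [ 0.6195 -0.4589  0.04  ]] [ 0.54315 -0.40985  0.04   ] [ 0.54385 -0.4039   0.062  ]
5.326620649642344 0.05493723691632113
-89.53980283202135 0.049801606399793925
t: 14.02
eef_pos: [0.5413, -0.4069, 0.0723]
tool_rot: [0.498, -0.498, 0.502, -0.502]
contact_force: [-0.2, 0.4, -0.8]
gripper_width: 0.397
```

```bash
python3 -m jog '[[[0,0,0],0],[[0,0,0],0],[[0,0,0],0],[[0,0,0],0],[[0,0,0],0],[[0,0,0],0]]' 0 25
```

```text
t: 14.52
eef_pos: [0.5395, -0.4071, 0.0731]
tool_rot: [0.497, -0.499, 0.503, -0.501]
contact_force: [-5.4, 2.3, 5.4]
gripper_width: 0.13
```

```bash
python3 -m jog '[[[0,-2,-1],-0.05],[[0,-2,-1],-0.13],[[0,-2,-1],-0.22],[[0,-2,-1],-0.3],[[0,-2,-1],-0.3],[[0,-2,-1],-0.3]]'
```

```text
t: 15.02
eef_pos: [0.539, -0.4071, 0.0732]
tool_rot: [-0.567, 0.567, -0.423, 0.422]
contact_force: [-0.6, -2.8, -10.5]
gripper_width: 0.132
```

```bash
python3 -m jog '[[[0,1,0],-0.08],[[0,1,0],-0.17],[[0,1,0],-0.26],[[0,1,0],-0.35],[[0,1,0],-0.44],[[0,1,0],-0.53],[[0,1,0],-0.6],[[0,1,0],-0.6],[[0,1,0],-0.6]]'
python3 - <<'E'
from h import *
c=read_camera('side');im=np.clip((c['img']/255.)**0.6*255,0,255).astype(np.uint8)[100:200,180:300]; save('side10',cv2.resize(im,None,fx=6,fy=6,interpolation=cv2.INTER_CUBIC))
c=read_camera('wrist');im=np.clip((c['img']/255.)**0.6*255,0,255).astype(np.uint8); save('wrist10',cv2.resize(im,None,fx=1.5,fy=1.5))
print(get_obs()['q'].round(2))
E
```

```text
t: 15.77
eef_pos: [0.5385, -0.4075, 0.0732]
tool_rot: [-0.666, 0.667, -0.238, 0.236]
contact_force: [-5.1, -1.1, -3.4]
gripper_width: 0.137
[ 0.64  0.65 -0.12  1.66  0.1   0.84  1.36]
```

View pics/wrist10.png

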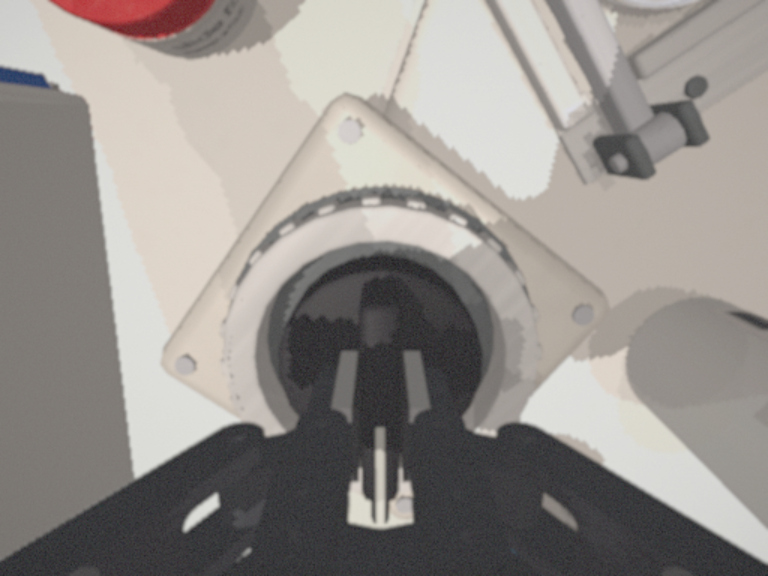

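View pics/side10.png

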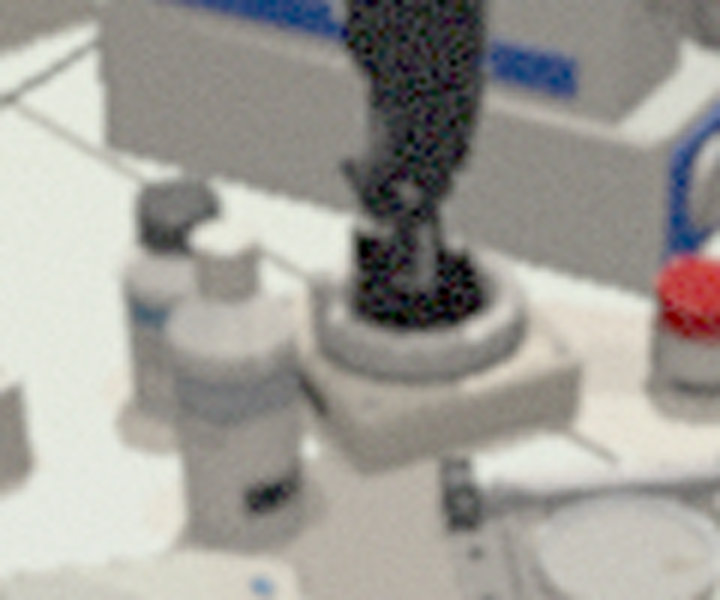

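```bash
python3 -m jog '[[[0,0,0],-0.08],[[0,0,0],-0.17],[[0,0,0],-0.26],[[0,0,0],-0.35],[[0,0,0],-0.44],[[0,0,0],-0.53],[[0,0,0],-0.62],[[0,0,0],-0.7],[[0,0,0],-0.77],[[0,0,0],-0.8],[[0,0,0],-0.8],[[0,0,0],-0.8]]'
python3 - <<'E'
from h import *
c=read_camera('side');im=np.clip((c['img']/255.)**0.6*255,0,255).astype(np.uint8)[100:200,180:300]; save('side11',cv2.resize(im,None,fx=6,fy=6,interpolation=cv2.INTER_CUBIC))
c=read_camera('wrist');im=np.clip((c['img']/255.)**0.6*255,0,255).astype(np.uint8); save('wrist11',cv2.resize(im,None,fx=1.5,fy=1.5))
E
```

```text
t: 16.87
eef_pos: [0.5383, -0.4083, 0.0732]
tool_rot: [-0.706, 0.706, 0.04, -0.042]
contact_force: [-4.7, -2.4, -3.8]
gripper_width: 0.132
```

View pics/wrist11.png

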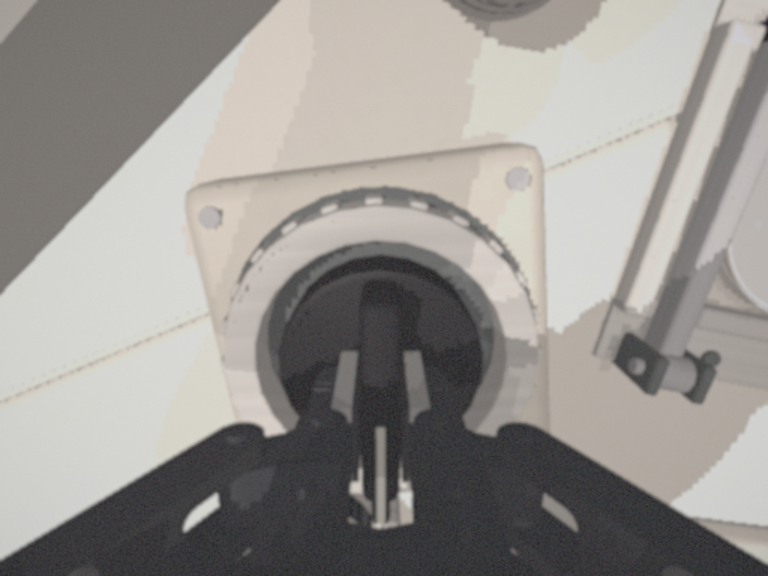

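View pics/side11.png

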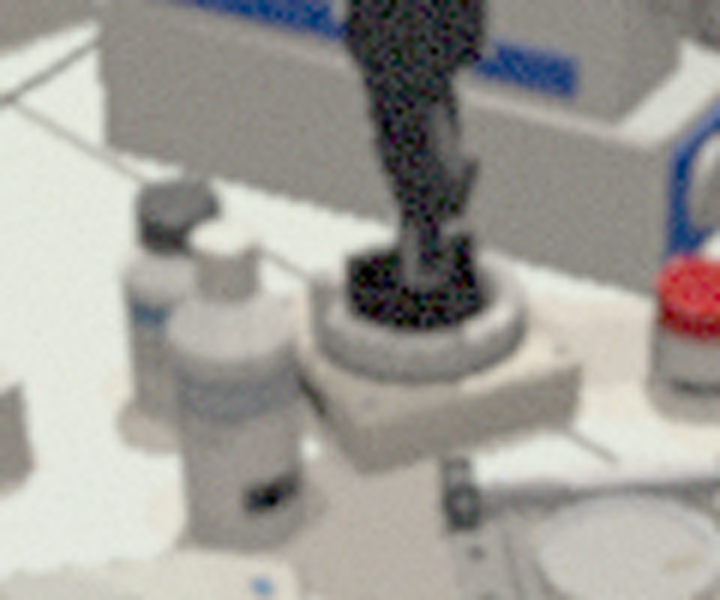

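```bash
python3 -m jog '[[[0,0,0],0],[[0,0,0],0],[[0,0,0],0],[[0,0,0],0]]' 30
python3 -m jog '[[[0,-8,0],0],[[0,-25,0],0],[[0,-50,0],0],[[0,-90,0],0],[[-20,-130,0],0],[[-50,-165,0],0],[[-80,-200,0],0],[[-110,-230,0],0],[[-125,-245,0],0],[[-125,-245,0],0],[[-125,-245,0],0]]'
python3 - <<'E'
from h import *
c=read_camera('wrist');im=np.clip((c['img']/255.)**0.6*255,0,255).astype(np.uint8); save('wrist12',cv2.resize(im,None,fx=1.5,fy=1.5))
import pickle;pickle.dump(c,open('c12.pkl','wb'))
E
```

```text
t: 17.3
eef_pos: [0.5416, -0.4065, 0.0741]
tool_rot: [-0.706, 0.706, 0.044, -0.042]
contact_force: [-0.8, -0.3, -0.5]
gripper_width: 0.351
t: 18.22
eef_pos: [0.4158, -0.4232, 0.3211]
tool_rot: [-0.704, 0.707, 0.043, -0.041]
contact_force: [0.8, 0.3, -0.8]
gripper_width: 0.355
```

View pics/wrist12.png

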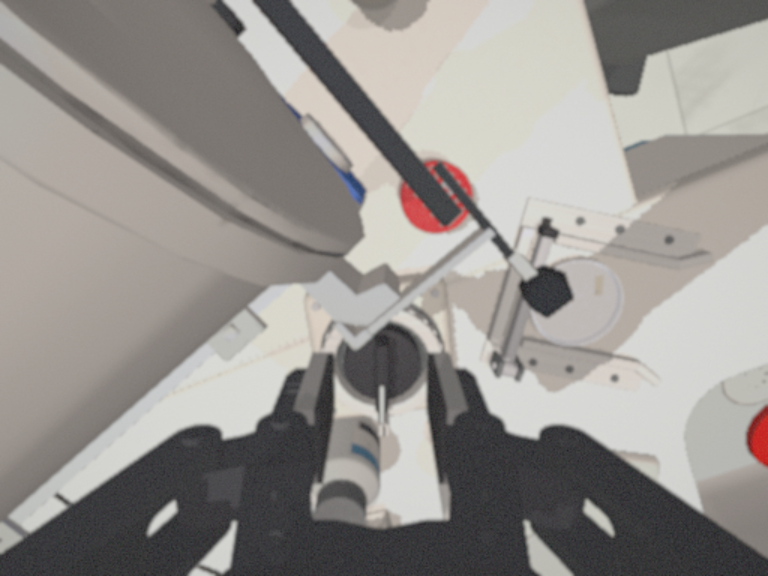

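```bash
python3 -m jog '[[[30,0,0],0],[[65,0,0],0],[[100,0,0],0],[[125,0,20],0],[[130,0,50],0.1],[[130,0,80],0.2],[[130,0,110],0.3],[[130,0,125],0.4],[[130,0,125],0.52],[[130,0,125],0.64],[[130,0,125],0.76],[[130,0,125],0.88],[[130,0,125],1.0],[[130,0,125],1.12],[[130,0,125],1.24],[[130,0,125],1.36],[[130,0,125],1.48],[[130,0,125],1.6],[[130,0,125],1.68],[[130,0,125],1.68]]'
python3 - <<'E'
from h import *
c=read_camera('wrist');im=np.clip((c['img']/255.)**0.6*255,0,255).astype(np.uint8); save('wrist13',cv2.resize(im,None,fx=1.5,fy=1.5))
import pickle;pickle.dump(c,open('c13.pkl','wb'))
E
```

```text
t: 19.93
eef_pos: [0.5307, -0.2805, 0.3166]
tool_rot: [-0.503, 0.503, -0.498, 0.496]
contact_force: [-0.3, 0.8, -0.1]
gripper_width: 0.35
```

View pics/wrist13.png

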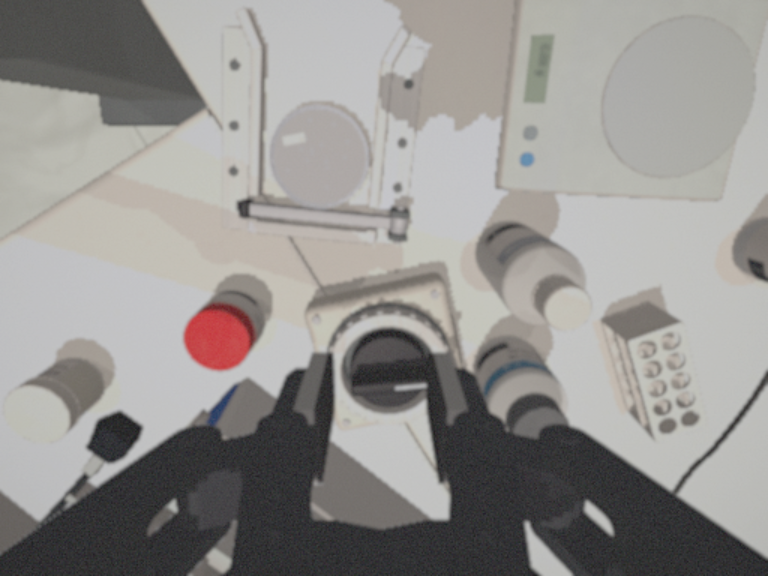

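```bash
python3 -m jog '[[[-20,0,0],0],[[-40,0,0],0],[[-50,0,0],0],[[-50,0,0],0],[[-50,0,0],0],[[-50,0,0],0],[[-50,0,0],0]]' 85
python3 - <<'E'
from h import *
c=read_camera('wrist');im=np.clip((c['img']/255.)**0.6*255,0,255).astype(np.uint8); save('wrist14',cv2.resize(im[180:330,180:330],None,fx=5,fy=5,interpolation=cv2.INTER_CUBIC)[:600])
import pickle;pickle.dump(c,open('c14.pkl','wb'))
E
```

```text
t: 20.57
eef_pos: [0.5292, -0.2336, 0.3182]
tool_rot: [-0.503, 0.503, -0.497, 0.497]
contact_force: [0.0, -1.0, 0.6]
gripper_width: 0.996
```

View pics/wrist14.png

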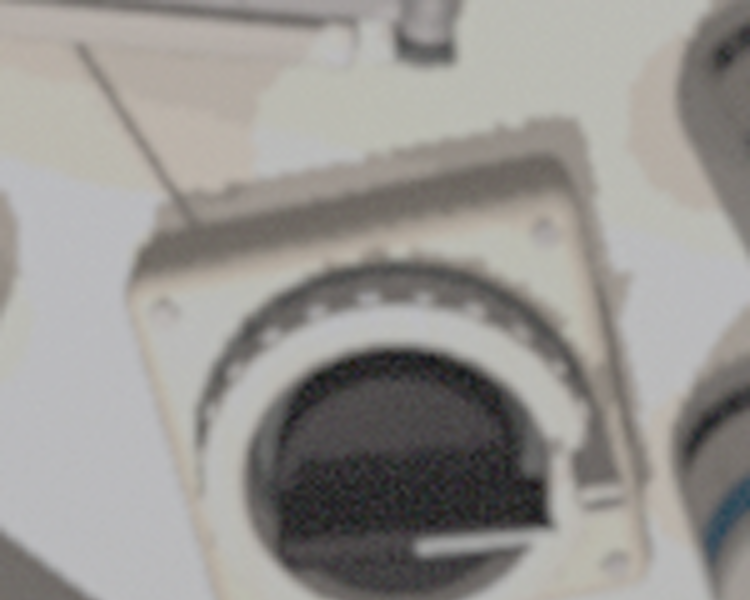

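```bash
python3 - <<'E'
from h import *
import pickle
c=pickle.load(open('c14.pkl','rb'))
g=lambda u,v:(u/5+180,v/5+180)
tab=w(c,*g(601,496),z=.084)[:2]
for zz in (.093,.086):
    a=w(c,*g(415,549),z=.093)[:2];b=w(c,*g(556,535),z=zz)[:2]
    d=(b-a)/np.linalg.norm(b-a)
    print(zz,a,b,tab,'ang',np.degrees(np.arctan2(d[1],d[0])),'tab lateral vs line',d[0]*(tab-a)[1]-d[1]*(tab-a)[0], 'along',(tab-b)@d)
corn=np.array([w(c,*g(*q),z=.04) for q in [(133,290),(575,185),(645,565)]]);print((corn[0]+corn[2])/2)
ax=((corn[0]+corn[2])/2)[:2]
ri=np.array([w(c,*g(*q),z=.062) for q in [(248,480),(550,480)]]);rt=w(c,*g(400,347),z=.062);print(ri.mean(0),rt)
E
```

```text
0.093 [ 0.5453 -0.4087] [ 0.5825 -0.404 ] [ 0.5953 -0.3978] ang 7.200829443277884 tab lateral vs line 0.00454665067057542 along 0.013476200045998032
0.086 [ 0.5453 -0.4087] [ 0.5835 -0.4087] [ 0.5953 -0.3978] ang 0.0 tab lateral vs line 0.01090000000000002 along 0.011800000000000033
[ 0.54125 -0.40465  0.04   ]
[ 0.54165 -0.4073   0.062  ] [ 0.5412 -0.3655  0.062 ]
```

```bash
python3 -m jog '[[[10,0,20],-0.1],[[20,0,40],-0.2],[[30,0,60],-0.32],[[45,0,80],-0.44],[[60,0,86],-0.56],[[75,0,86],-0.68],[[90,0,86],-0.8],[[105,0,86],-0.92],[[120,0,86],-1.04],[[135,0,86],-1.16],[[150,0,86],-1.28],[[160,0,86],-1.4],[[165,0,86],-1.52],[[165,0,86],-1.62],[[165,0,86],-1.66],[[165,0,86],-1.66],[[165,0,86],-1.66],[[165,0,86],-1.66]]' 60
python3 - <<'E'
from h import *
c=read_camera('wrist');im=np.clip((c['img']/255.)**0.6*255,0,255).astype(np.uint8); save('wrist15',cv2.resize(im,None,fx=1.5,fy=1.5))
import pickle;pickle.dump(c,open('c15.pkl','wb'))
E
```

```text
t: 22.12
eef_pos: [0.6173, -0.3964, 0.3181]
tool_rot: [-0.706, 0.706, 0.035, -0.036]
contact_force: [-0.5, 0.0, 0.1]
gripper_width: 0.705
```

View pics/wrist15.png

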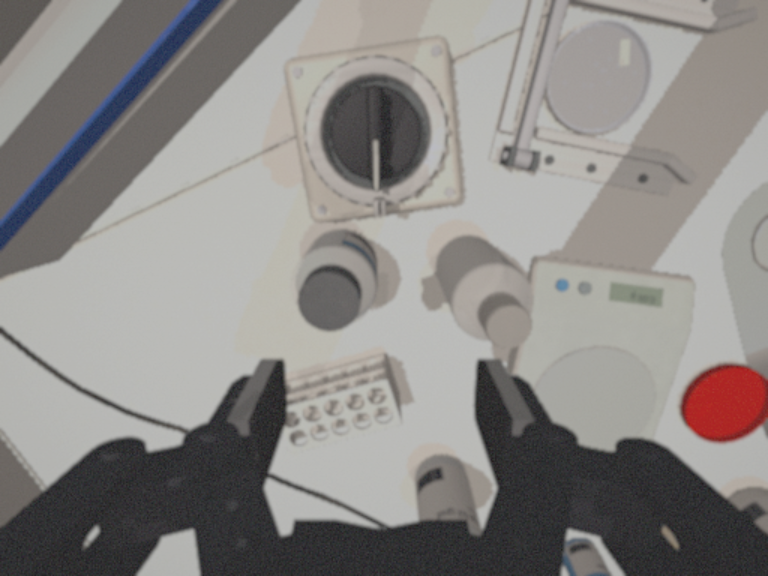

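```bash
python3 - <<'E'
from h import *
import pickle
c=pickle.load(open('c15.pkl','rb'))
im=np.clip((c['img']/255.)**0.6*255,0,255).astype(np.uint8)
save('dial15',cv2.resize(im[20:155,185:315],None,fx=4.4,fy=4.4,interpolation=cv2.INTER_CUBIC))
save('tab15',cv2.resize(im[85:145,220:285],None,fx=9,fy=9,interpolation=cv2.INTER_CUBIC))
E
```

```text
(no output)
```

View pics/dial15.png

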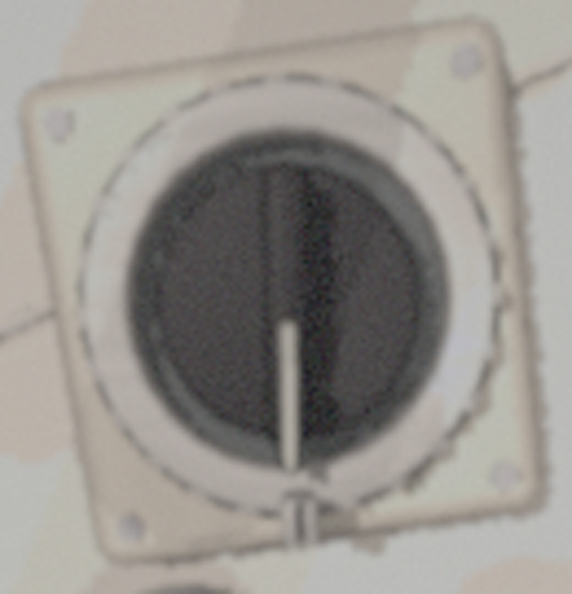

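View pics/tab15.png

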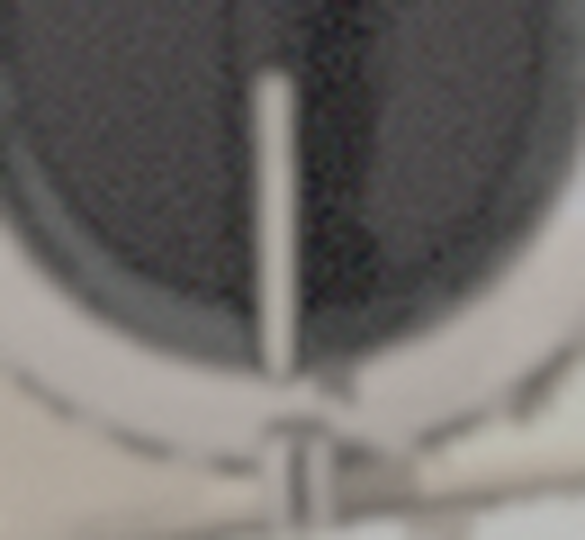

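```bash
python3 - <<'E'
from h import *
import pickle
c=pickle.load(open('c15.pkl','rb'))
g=lambda u,v:(u/9+220,v/9+85); h=lambda u,v:(u/4.4+185,v/4.4+20)
tab=w(c,*g(297,490),z=.084)[:2]
a=w(c,*g(275,75),z=.093)[:2]
ax=np.mean([w(c,*h(*q),z=.062)[:2] for q in [(80,305),(497,290),(292,75),(290,515)]],0)
ax2=np.mean([w(c,*h(*q),z=.04)[:2] for q in [(25,85),(490,20),(548,510),(105,560)]],0)
for zz in (.093,.084):
    b=w(c,*g(280,370),z=zz)[:2]
    for A in (ax,ax2):
        t=tab-A; t/=np.linalg.norm(t); print(zz,A,tab,b,'nose lateral',t[0]*(b-A)[1]-t[1]*(b-A)[0],'along',(b-tab)@t, np.linalg.norm(tab-A))
d=pickle.load(open('c1.pkl','rb'))
# dish + bystander check
p=np.array([0.4748,-0.22]);al=-1.6583
R=np.array([[np.cos(al),-np.sin(al)],[np.sin(al),np.cos(al)]])
for n,f in (('13','c13.pkl'),):
    c=pickle.load(open(f,'rb'))
    D=np.mean([w(c,u/1.5,v/1.5,z=.014)[:2] for u,v in [(270,155),(371,155),(320,102),(320,208)]],0);print('dish',D,R.T@(D-p))
E
```

```text
0.093 [ 0.53985 -0.4074 ] [ 0.5964 -0.3991] [ 0.5804 -0.4028] nose lateral -0.0013373081612030099 along -0.016367700109727698 0.05715586146669483
0.093 [ 0.54075  -0.406675] [ 0.5964 -0.3991] [ 0.5804 -0.4028] nose lateral -0.001508194433991686 along -0.016352839189244076 0.05616318300274653
0.084 [ 0.53985 -0.4074 ] [ 0.5964 -0.3991] [ 0.5813 -0.4028] nose lateral -0.0014680034181427182 along -0.015477240256722813 0.05715586146669483
0.084 [ 0.54075  -0.406675] [ 0.5964 -0.3991] [ 0.5813 -0.4028] nose lateral -0.00162958178484156 along -0.01546106280973312 0.05616318300274653
dish [ 0.47725 -0.22055] [0.00033379 0.00248869]
```

```bash
python3 -c "
from station import *
print(hand_in())"
```

```text
the job is handed in; nothing more can be done
None
```

I finished all three steps and handed the job in. `hand_in()` reports no verdict, so the figures below are from my own camera and force checks.

- **Flag:** I pushed it down with closed fingers until it pressed back with about 16 N at its stop. The pictures afterwards show it level across the track.
- **Dish:** I slid it in from behind with two fingertips until it pressed back with 8 N against the flag. The last check put it 0.3 mm from home along the track and 2.5 mm across.
- **Dial:** I pinched the inner knob's wing and turned it about 97° anticlockwise. The end of the nose is about 1.5 mm off the tab's centre line. The first top view was more oblique and gave up to 4.5 mm, or about 11 mm if the nose end sits lower than I took it. I went by the later view from nearly overhead, which gave 1.3 to 1.6 mm.
- **Ring:** The tab measured within about 2 mm of where it was at the start, which is within measuring error.
- **Jars, bottle and cup:** I re-measured none of them at the end. The two jars and the bottle look unmoved in the late pictures. The sample cup was not in the last ones, but the arm stayed well clear of it. No unexpected contact force showed up.
- **Wrong move:** After releasing the knob I backed off towards the steriliser by mistake. Nothing was touched, as far as the force readings show, and I moved straight back.

The arm was clear of everything at hand-in, at about 22 s of the 70 s allowed.

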